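# Park the lab diaphragm pump just past compression and lock it

### The arm

A 6-joint arm with a two-finger parallel gripper is mounted at the origin on the work surface. World frame = base frame: x ahead of the robot, y to its left, z up, the work surface at z = 0. Lengths are in m, angles in rad, forces in N, time in s.
With the tool pointing down it reaches from about 0.35 to 0.975 m from the base axis. Payload 4.9 kg.
Tool frame: the origin (TCP) lies on the mounting face of the last link; the fingertips stand 173 mm ahead of it and the grasp point (between the pads) lies 155 mm ahead of it (tcp_to_grasp is the distance from the TCP to the grasp point, in m); z points along the fingers, y is the line along which they close (so a half turn about z gives the same grasp; the last joint's range is limited). The gripper opens to 85 mm and grips with 20 to 120 N. Pads are 22 mm wide; open, the fingers measure 114 mm over their backs; the gripper's body (76 mm by 85 mm) begins 54 mm behind the grasp point. The pads swing forward as they close: fully open they stand 13 mm farther back than shut.
Start: joints at [1.035, 0.053, 1.613, -0, 1.476, -0.119], TCP at [0.253, 0.571, 0.405] pointing down, gripper open.
Joint ranges: [-3.01, 3.01], [-1.01, 2.22], [0.06, 2.58], [-1.02, 4.17], [0.09, 2.62], [-3.14, 3.14]. Speed limits (rad/s): [2.57, 2.57, 3.14, 3.14, 3.14, 3.14].

### API

Orientations are given as a rotation vector (axis times angle).
In Python, from station import get_obs, get_image, calibration, finish_job, tcp_to_grasp gives the robot as it stands. The module is installed in compiled form; this text tells all that it offers.
- The arm moves only by the tool arm_command, never from a script. Its argument "plan" is a list that holds one entry, the list of rows, each a list of 6 numbers: the shift along the tool's x, y, z in cm, then the turn, a rotation vector about the tool's x, y, z in rad. A call has 1 to 12 rows; each row is the pose to reach, as a shift and turn from the pose commanded when the call began, along the tool's axes at that moment; what a row does not reach only later rows make up. A row lasts 1/12 s, in which the tool goes at most 41.7 mm and 7.16 degrees, less where a joint would pass 70% of its speed; a pose out of reach is approached as far as the arm can. A call with a gripper value outside its range is refused whole. "gripper" is the closure, from -1 (fully open) to 1 (shut), set as the call begins (left out, the last holds). The fingers move at their own pace and stop on an object; "force" is the grip in N (left out, the last holds). Time passes only in rows, so rows that repeat a pose let the fingers close. It gives the time, the measured TCP pose, the force, the opening and the grip force at its end, in the units of the state.
- get_obs(): the state, without advancing time (a new reading comes with each control period).
- get_image(name): name is "scene" or "top" or "wrist"; returns (picture, depth): 400x640x3 uint8, blue, green, red; 400x640 float32, m along the optical axis (not along the pixel's ray), 0 where there is no reading.
- calibration(name): a dict with "fx", "fy", "cx", "cy" (pixels), "pose" (4x4, takes a point from camera to world coordinates). Camera axes: x right, y up, looking along -z (the intrinsics and any distortion apply to the point x, -y, -z); pixel columns grow to the right and rows downward; lengths in m; the calibration is good to about 2 mm. A picture is of the moment at which its call begins: read the wrist's pose just before it. calibration takes no time and is no camera call; for the wrist camera it gives the pose at the moment of the call.
- finish_job(): hands the job in; it is judged then, once.
The state is a dict: "t": time; "q": joint angles; "dq": joint speeds; "effort": joint torques, N m; "tool_pos": TCP position; "tool_rot": TCP orientation; "contact_force": force on the tool from outside, world axes, zero at the start; "wrist_torque": the same for the moment, N m; "opening": finger opening in m; "grip_force": force on a finger pad.
Only numpy, scipy, OpenCV 4.12 (cv2) and the standard library are available. Lean on these libraries where they do the work, as an engineer would, in place of code of your own. Each camera call takes 0.05 s, during which the arm holds its last target. There are 200 camera calls.

### The job

Get the little white diaphragm pump ready for servicing: slowly turn its flywheel counter-clockwise by the red crank knob, feeling the resistance build up, peak and fall away again, stop just past that peak before the wheel starts to run on by itself, and let go. Then press the yellow locking plunger down gently until it is fully home, never forcing it, and leave the beaker, jar and screwdriver alone.

Things in the scene. Friction and masses are not known exactly. Their poses are not given: they have to be found in the camera images.
- pump: White box pump fixed to the bench, 230 x 230 x 75 mm high, dark round ribbed head (radius 36) 50 mm out from its +x side. Origin: centre of its underside, on the flywheel's axis; z up. A yellow arrow on the deck shows the turning direction, counter-clockwise from above. Nothing outside shows where the compression comes: dead centre lies 0.75 to 2.6 rad on from the start, different every time.
- flywheel: Aluminium disc, 140 mm diameter, 14 mm thick, flat on top of the pump (top face 94 mm above the bench, centre nut 26 mm wide, 6 mm high). Origin on its vertical axis, on its underside, 80 mm above the bench; x points from the axis to the red knob. Turns about 5.5 rad in all between hidden stops. Keep it below 2 rad/s.
- wheel_axis (a point): Centre of the flywheel's top face. Push at the knob along its circle, wheel turning slowly: 4 N friction far off, rising in 0.3 rad to a 9 N peak, 4 N again at dead centre 0.37 rad past the peak, zero 0.57 rad past it; beyond, it drives itself on. At a standstill friction may take up to 4 N of it. Let go within 0.18 rad of dead centre it stays; at the peak it springs back, farther on it runs on.
- knob_mid (a point): Grip point of the red crank knob: upright cylinder, 22 mm diameter, 41 mm tall (94.5 to 135.5 mm above the bench), a sleeve that spins freely on its pin, 52 mm from the flywheel's axis. The point lies on its axis, 115 mm above the bench.
- plunger_top (a point): Centre of the top of the yellow locking plunger: round cap, 30 mm diameter, in a black collar on the pump's deck, 95 mm from the flywheel's axis; top 109 mm above the bench when up, 97 mm when home. More than 20 N on it damages it.
- plunger (a joint): Travel of the yellow plunger in m: 0 up, grows downwards, 0.012 fully home. About 3 N of friction; stays where it is left. Goes home only where a pocket in the hidden crank disc lies below it: within 0.2 rad of dead centre, i.e. 0.17 to 0.57 rad past the resistance peak. Elsewhere it stops on metal after about 4 mm.
- beaker: Clear beaker, 68 mm diameter, 95 mm tall, loose on the bench beside the pump; origin centre of its underside. Bystander.
- jar: Amber glass jar with black lid, 64 mm diameter, 100 mm tall, loose on the bench beside the pump; origin centre of its underside. Bystander.
- screwdriver: Screwdriver lying on the bench on the robot's side of the pump; origin under its middle. Bystander.

How it is judged:
On the way:
1. the flywheel has been turned on and stands still, the plunger still up (distance of knob_mid from where it was at the start of the episode above 0.025 m and angular speed of flywheel below 0.1 rad/s and value of joint plunger below 0.002 m), for 0.2 s.
At the end, for the whole second after the job is handed in: The plunger is fully home (at least 10.5 of its 12 mm down), which is possible only with the crank just past the compression peak; the flywheel stands still there (value of joint plunger above 0.0105 m and angular speed of flywheel below 0.05 rad/s and distance of knob_mid from where it was at the start of the episode above 0.025 m); the robot touches nothing.
It fails at once if the plunger is forced (more than 20 N on it) (contact force between plunger and the arm above 20 N).
It fails at once if the flywheel is spun or runs on faster than 2 rad/s (angular speed of flywheel above 2 rad/s).
It fails at once if the beaker is disturbed (distance of beaker from where it was at the start of the episode above 0.02 m or angle between beaker's own z axis and vertical above 0.3 rad).
It fails at once if the jar is disturbed (distance of jar from where it was at the start of the episode above 0.02 m or angle between jar's own z axis and vertical above 0.3 rad).
It fails at once if the screwdriver is disturbed (distance of screwdriver from where it was at the start of the episode above 0.02 m).
It also fails if it takes over 69 s, if anything falls off the work surface, if the arm or the gripper's body presses on something with over 40 N, if the wrist force passes 120 N, or if a joint passes its speed limit or range.

## Working session

There is one attempt and no reset: what is moved stays moved. The work goes in short steps, Python scripts to look and compute and a tool call to move; the robot and the scene stay as the last step left them, time stands still between calls to the robot, and variables do not carry over. Pictures are saved under pics/ and viewed, at most 10 in all, crops included, and the job is handed in when it is done.

Besides the shell and the picture viewer there is one more tool, called as a command line: name --argument value ..., lists and objects as JSON in quotes. arm_command: Moves the arm, as the interface text tells. Its arguments: {"type":"object","properties":{"plan":{"type":"array"},"gripper":{"type":"number"},"force":{"type":"number"}},"required":["plan"]}

```bash
mkdir -p pics
python3 - <<'E'
from station import *
import cv2,numpy as np
o=get_obs();print({k:np.round(v,3) for k,v in o.items()},tcp_to_grasp)
for n in("scene","top"):
    p,d=get_image(n);cv2.imwrite(f"pics/{n}0.png",p);np.save(f"pics/{n}0.npy",d)
    c=calibration(n);print(n,{k:np.round(v,3) for k,v in c.items()})
E
```

```text
{'t': np.float64(0.0), 'q': array([ 1.035,  0.053,  1.614,  0.   ,  1.476, -0.119]), 'dq': array([ 0.001, -0.001,  0.   ,  0.001, -0.001, -0.001]), 'effort': array([ 1.0000e-03, -3.9368e+01, -3.7018e+01,  0.0000e+00,  7.0000e-03,
        0.0000e+00]), 'tool_pos': array([0.253, 0.571, 0.403]), 'tool_rot': array([-6.500e-01, -3.073e+00,  3.000e-03]), 'contact_force': array([-0.512,  0.969,  0.216]), 'wrist_torque': array([ 0.007,  0.01 , -0.028]), 'grip_force': np.float64(0.0), 'opening': np.float64(0.086)} 0.1547
scene {'fx': np.float64(409.55), 'fy': np.float64(409.55), 'cx': np.float64(321.919), 'cy': np.float64(197.82), 'pose': array([[-0.118, -0.695,  0.71 ,  1.151],
       [ 0.993, -0.081,  0.086,  0.122],
       [-0.002,  0.715,  0.699,  0.712],
       [ 0.   ,  0.   ,  0.   ,  1.   ]])}
top {'fx': np.float64(485.238), 'fy': np.float64(485.238), 'cx': np.float64(320.422), 'cy': np.float64(196.361), 'pose': array([[-0.019,  0.979, -0.204,  0.339],
       [-1.   , -0.019, -0.002,  0.035],
       [-0.006,  0.204,  0.979,  1.098],
       [ 0.   ,  0.   ,  0.   ,  1.   ]])}
```

View pics/top0.png

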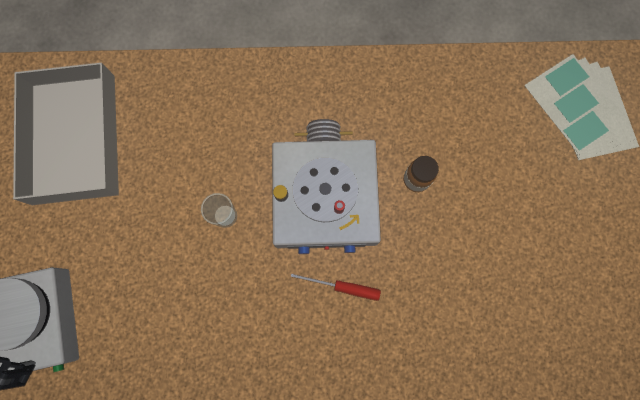

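View pics/scene0.png

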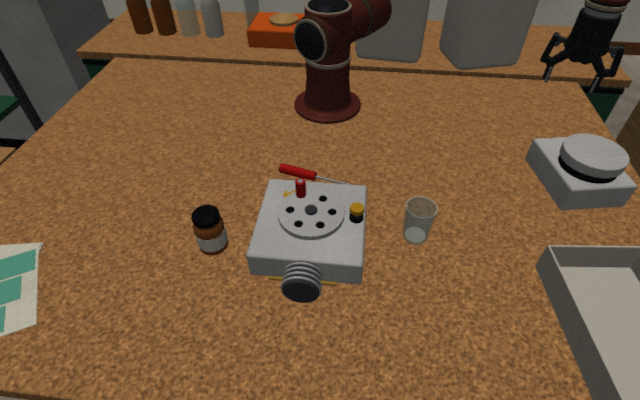

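The top view shows the wheel nut at (325,188), knob at (340,206), plunger at (281,192), beaker (218,210), jar (422,172) and screwdriver (335,287). The scene view agrees.

```bash
cat > h.py <<'E'
import numpy as np,cv2
from station import *
def onplane(c,u,v,z):
    P=c["pose"];r=P[:3,:3]@np.array([(u-c["cx"])/c["fx"],-(v-c["cy"])/c["fy"],-1]);o=P[:3,3]
    return o+r*(z-o[2])/r[2]
def blob(p,kind):
    h=cv2.cvtColor(p,cv2.COLOR_BGR2HSV)
    m=cv2.inRange(h,(20,150,100),(32,255,255)) if kind=="y" else cv2.inRange(h,(0,150,90),(6,255,255))|cv2.inRange(h,(174,150,90),(180,255,255))
    n,l,s,c=cv2.connectedComponentsWithStats(m)
    return [(s[i,4],np.round(c[i],1),s[i,:4]) for i in range(1,n) if s[i,4]>15]
E
python3 - <<'E'
from h import *
from scipy.spatial.transform import Rotation as R
p=cv2.imread("pics/top0.png");c=calibration("top")
for k in "yr":print(k,blob(p,k))
for n,u,v,z in(("axis",325,188,.1),("knob",340,204.5,.1355),("plunger",281,191,.109),("corner1",273,141,.075),("c2",376,141,.075),("c3",380,245,.075),("c4",274,246,.075),("beaker",209,203,.095),("jar",426,169,.1)):
    print(n,np.round(onplane(c,u,v,z),3))
o=get_obs();print(R.from_rotvec(o["tool_rot"]).as_matrix().round(3))
w=calibration("wrist");print({k:np.round(v,3) for k,v in w.items()})
E
```

```text
y [(np.int32(135), array([279.8, 191.7]), array([274, 186,  13,  13], dtype=int32)), (np.int32(58), array([350.9, 220.9]), array([340, 215,  19,  14], dtype=int32))]
r [(np.int32(27), array([339.3, 205.6]), array([335, 201,   9,   9], dtype=int32)), (np.int32(497), array([357.7, 289.9]), array([335, 281,  46,  19], dtype=int32))]
axis [0.564 0.027 0.1  ]
knob [ 0.521 -0.002  0.135]
plunger [0.557 0.119 0.109]
corner1 [0.678 0.139 0.075]
c2 [ 0.673 -0.088  0.075]
c3 [ 0.444 -0.087  0.075]
c4 [0.446 0.137 0.075]
beaker [0.537 0.272 0.095]
jar [ 0.601 -0.188  0.1  ]
[[-0.914  0.405 -0.001]
 [ 0.405  0.914 -0.002]
 [ 0.    -0.002 -1.   ]]
{'fx': np.float64(348.521), 'fy': np.float64(348.521), 'cx': np.float64(319.04), 'cy': np.float64(197.596), 'pose': array([[ 0.405, -0.867, -0.291,  0.176],
       [ 0.914,  0.384,  0.13 ,  0.605],
       [-0.001, -0.319,  0.948,  0.374],
       [ 0.   ,  0.   ,  0.   ,  1.   ]])}
```

arm_command --plan '[[[-4, -3, -0.2, 0, 0, -0.035], [-8, -6, -0.4, 0, 0, -0.07], [-12, -9, -0.6, 0, 0, -0.105], [-16, -12, -0.8, 0, 0, -0.14], [-20, -14.9, -1, 0, 0, -0.175], [-23, -17, -1.2, 0, 0, -0.21], [-26, -19, -1.4, 0, 0, -0.245], [-29, -21.3, -1.6, 0, 0, -0.28], [-32, -23.5, -1.8, 0, 0, -0.315], [-35, -25.7, -2, 0, 0, -0.35], [-38, -27.9, -2.2, 0, 0, -0.385], [-41, -30.1, -2.4, 0, 0, -0.417]]]' --gripper -1

```text
t: 1.1
tool_pos: [0.5019, 0.1363, 0.4279]
tool_rot: [0.003, -3.141, -0.0]
contact_force: [0.5, 0.6, 0.7]
opening: 0.0852
grip_force: 0.0
```

```bash
cat > s.py <<'E'
from h import *
from scipy.spatial.transform import Rotation as R
o=get_obs();print(o["t"],o["tool_pos"].round(4),o["q"].round(2),o["contact_force"].round(2));print(R.from_rotvec(o["tool_rot"]).as_matrix().round(3))
E
python3 s.py
```

```text
1.1 [0.5019 0.1363 0.4279] [ 0.12 -0.21  1.83  0.    1.53 -1.45] [0.51 0.57 0.73]
[[-1.    -0.002 -0.   ]
 [-0.002  1.     0.   ]
 [ 0.     0.    -1.   ]]
```

arm_command --plan '[[[-1.5, -2.7, 0, 0, 0, 0], [-3, -5.4, 0, 0, 0, 0], [-4.6, -8.1, 0, 0, 0, 0], [-6.2, -10.9, 0, 0, 0, 0], [-6.2, -10.9, 0, 0, 0, 0], [-6.2, -10.9, 0, 0, 0, 0]]]'

```text
t: 1.6
tool_pos: [0.5638, 0.028, 0.4274]
tool_rot: [-0.004, -3.14, -0.001]
contact_force: [-0.4, 0.1, -0.1]
opening: 0.0853
grip_force: 0.0
```

```bash
python3 s.py
python3 - <<'E'
from h import *
c=calibration("wrist");p,d=get_image("wrist");cv2.imwrite("pics/w1.png",p);np.save("pics/w1.npy",d)
np.savez("pics/w1c.npz",**c)
for k,z in(("y",.109),("r",.1355)):
    for b in blob(p,k):print(k,b,onplane(c,*b[1],z).round(4))
E
```

```text
1.6 [0.5638 0.028  0.4274] [-0.08 -0.1   1.73  0.    1.52 -1.65] [-0.43  0.06 -0.06]
[[-1.     0.003 -0.002]
 [ 0.003  1.     0.   ]
 [ 0.002  0.    -1.   ]]
y (np.int32(454), array([256.8,  98.4]), array([239,  79,  46,  36], dtype=int32)) [ 0.4933 -0.0209  0.109 ]
y (np.int32(876), array([428. , 173.3]), array([411, 157,  35,  33], dtype=int32)) [0.5553 0.1216 0.109 ]
y (np.int32(102), array([363.5, 283.8]), array([352, 281,  24,   6], dtype=int32)) [0.6636 0.0706 0.109 ]
y (np.int32(106), array([274.1, 284.1]), array([263, 282,  23,   6], dtype=int32)) [ 0.6636 -0.0145  0.109 ]
r (np.int32(36), array([316.2,  37.6]), array([312,  36,  10,   4], dtype=int32)) [0.452  0.0268 0.1355]
r (np.int32(346), array([280.4, 134.6]), array([267, 121,  28,  29], dtype=int32)) [ 5.182e-01 -3.000e-04  1.355e-01]
```

View pics/w1.png

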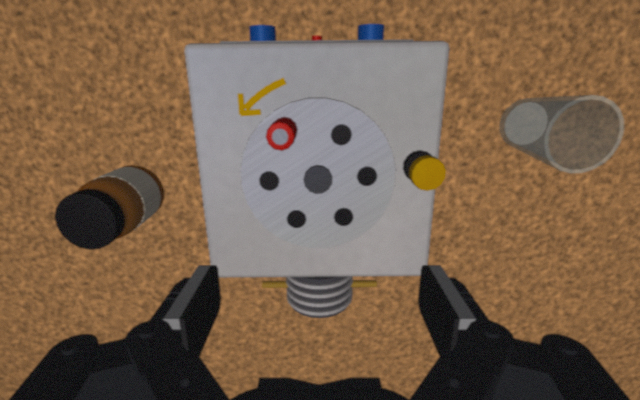

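The wrist view shows the nut at (318,179), knob top at (281,135) and plunger cap at (428,173). The arrow runs toward −y at the near side, which matches counter-clockwise.

Run:
```python
from h import *
c=dict(np.load("pics/w1c.npz"));p=cv2.imread("pics/w1.png")
a=onplane(c,318,179,.1);k=onplane(c,280.8,135,.1355);l=onplane(c,427.5,172.5,.109)
g=cv2.cvtColor(p,cv2.COLOR_BGR2GRAY)
print(a,k,l,np.hypot(*(k-a)[:2]),np.arctan2(*(k-a)[1::-1]),np.hypot(*(l-a)[:2]))
```

```text
[0.56255065 0.02763178 0.1       ] [5.18534235e-01 2.32462737e-06 1.35500000e-01] [0.55460127 0.12110855 0.109     ] 0.051969524973239895 -2.5810483684466554 0.09381416970662505
```

arm_command --plan '[[[1.5, -1, 2, 0, 0, 0], [3, -2, 4, 0, 0, 0], [4.5, -2.8, 6.5, 0, 0, 0], [4.5, -2.8, 9, 0, 0, 0], [4.5, -2.8, 11, 0, 0, 0], [4.5, -2.8, 13, 0, 0, 0], [4.5, -2.8, 14.2, 0, 0, 0], [4.5, -2.8, 15.1, 0, 0, 0], [4.5, -2.8, 15.1, 0, 0, 0], [4.5, -2.8, 15.1, 0, 0, 0]]]'

```text
t: 2.48
tool_pos: [0.5186, 0.0017, 0.2775]
tool_rot: [-0.002, 3.142, 0.0]
contact_force: [0.5, -0.8, 0.4]
opening: 0.0851
grip_force: 0.0
```

```bash
python3 s.py
python3 - <<'E'
from h import *
p,d=get_image("wrist");cv2.imwrite("pics/w2.png",p)
E
```

```text
2.4833 [0.5186 0.0017 0.2775] [-0.14 -0.09  1.97  0.    1.26 -1.71] [ 0.47 -0.79  0.36]
[[-1.    -0.001  0.   ]
 [-0.001  1.     0.   ]
 [-0.     0.    -1.   ]]
```

View pics/w2.png

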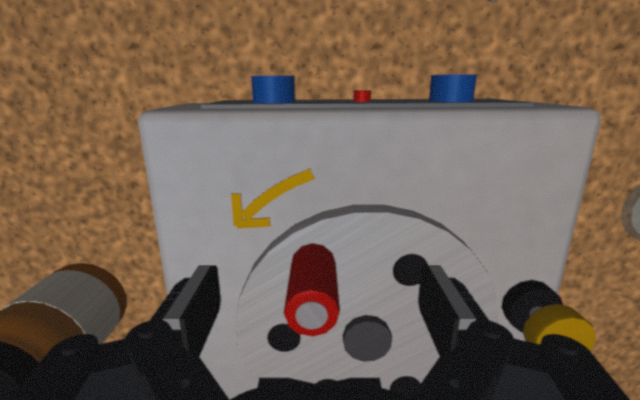

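The knob's top at (312,318) stands between the open fingers, slightly left of centre, and the plunger is clear of them.

arm_command --plan '[[[0, -0.15, 0, 0, 0, 0], [0, -0.15, 0, 0, 0, 0], [0, -0.15, 0, 0, 0, 0], [0, -0.15, 0, 0, 0, 0], [0, -0.15, 0, 0, 0, 0], [0, -0.15, 0, 0, 0, 0], [0, -0.15, 0, 0, 0, 0], [0, -0.15, 0, 0, 0, 0], [0, -0.15, 0, 0, 0, 0], [0, -0.15, 0, 0, 0, 0]]]' --gripper 1 --force 40

```text
t: 3.37
tool_pos: [0.5186, -0.0005, 0.2777]
tool_rot: [0.0, -3.142, 0.002]
contact_force: [-3.3, -3.9, 5.3]
opening: 0.0211
grip_force: 39.1
```

```bash
python3 s.py
```

```text
3.3667 [ 5.186e-01 -5.000e-04  2.777e-01] [-0.14 -0.09  1.97 -0.    1.26 -1.72] [-3.28 -3.93  5.3 ]
[[-1.    -0.    -0.   ]
 [-0.     1.    -0.001]
 [ 0.    -0.001 -1.   ]]
```

```bash
cat > tab.py <<'E'
import numpy as np,sys
th0,n0,n1=-2.581,int(sys.argv[1]),int(sys.argv[2])
f=lambda t:np.array([-5.2*np.cos(t),5.2*np.sin(t)])
for n in range(n0,n1):
    t=th0+.15*n
    print(n,[(f(t+.03*k)-f(t)).round(2).tolist() for k in range(1,6)])
E
cat > log.py <<'E'
from h import *
o=get_obs();A=np.array([.5626,.0276]);r=o["tool_pos"][:2]-A;th=np.arctan2(r[1],r[0]);F=o["contact_force"];e=r/np.hypot(*r);t=np.array([-e[1],e[0]])
print("t%.2f turn %.3f r %.1fmm push %.2f radial %.2f fz %.2f"%(o["t"],(th+2.581)%6.283,1e3*np.hypot(*r),-F[:2]@t,-F[:2]@e,F[2]))
E
python3 log.py; python3 tab.py 0 18
```

```text
t3.37 turn 0.008 r 52.2mm push -1.55 radial -4.88 fz 5.30
0 [[-0.08, -0.13], [-0.17, -0.26], [-0.27, -0.38], [-0.36, -0.51], [-0.46, -0.63]]
1 [[-0.1, -0.12], [-0.21, -0.23], [-0.32, -0.34], [-0.43, -0.45], [-0.55, -0.55]]
2 [[-0.12, -0.1], [-0.24, -0.2], [-0.37, -0.29], [-0.5, -0.38], [-0.63, -0.46]]
3 [[-0.13, -0.08], [-0.27, -0.16], [-0.41, -0.23], [-0.55, -0.3], [-0.69, -0.36]]
4 [[-0.14, -0.06], [-0.29, -0.12], [-0.44, -0.17], [-0.59, -0.21], [-0.74, -0.26]]
5 [[-0.15, -0.04], [-0.3, -0.07], [-0.46, -0.1], [-0.61, -0.12], [-0.77, -0.14]]
6 [[-0.16, -0.01], [-0.31, -0.02], [-0.47, -0.03], [-0.62, -0.03], [-0.78, -0.03]]
7 [[-0.16, 0.01], [-0.31, 0.02], [-0.47, 0.04], [-0.62, 0.06], [-0.77, 0.09]]
8 [[-0.15, 0.03], [-0.3, 0.07], [-0.46, 0.11], [-0.6, 0.15], [-0.75, 0.2]]
9 [[-0.15, 0.05], [-0.29, 0.11], [-0.43, 0.18], [-0.57, 0.24], [-0.71, 0.31]]
10 [[-0.14, 0.08], [-0.27, 0.15], [-0.4, 0.24], [-0.53, 0.33], [-0.66, 0.42]]
11 [[-0.12, 0.1], [-0.24, 0.19], [-0.36, 0.3], [-0.48, 0.4], [-0.59, 0.51]]
12 [[-0.11, 0.11], [-0.21, 0.23], [-0.31, 0.35], [-0.41, 0.47], [-0.51, 0.59]]
13 [[-0.09, 0.13], [-0.18, 0.26], [-0.26, 0.39], [-0.34, 0.52], [-0.41, 0.66]]
14 [[-0.07, 0.14], [-0.14, 0.28], [-0.2, 0.42], [-0.25, 0.57], [-0.31, 0.72]]
15 [[-0.05, 0.15], [-0.09, 0.3], [-0.13, 0.45], [-0.17, 0.6], [-0.2, 0.75]]
16 [[-0.03, 0.15], [-0.05, 0.31], [-0.06, 0.46], [-0.08, 0.62], [-0.08, 0.77]]
17 [[-0.0, 0.16], [-0.0, 0.31], [0.01, 0.47], [0.02, 0.62], [0.03, 0.78]]
```

arm_command --plan '[[[-0.08, -0.13, 0, 0, 0, 0], [-0.17, -0.26, 0, 0, 0, 0], [-0.27, -0.38, 0, 0, 0, 0], [-0.36, -0.51, 0, 0, 0, 0], [-0.46, -0.63, 0, 0, 0, 0]]]'

```text
t: 3.78
tool_pos: [0.5228, -0.0063, 0.2777]
tool_rot: [0.001, -3.139, -0.002]
contact_force: [-5.7, 0.4, 7.7]
opening: 0.0205
grip_force: 39.5
```

```bash
python3 log.py
```

```text
t3.78 turn 0.144 r 52.3mm push 3.95 radial -4.07 fz 7.74
```

arm_command --plan '[[[-0.1, -0.12, 0, 0, 0, 0], [-0.21, -0.23, 0, 0, 0, 0], [-0.32, -0.34, 0, 0, 0, 0], [-0.43, -0.45, 0, 0, 0, 0], [-0.55, -0.55, 0, 0, 0, 0]]]'

```text
t: 4.2
tool_pos: [0.5283, -0.0119, 0.2777]
tool_rot: [0.001, -3.139, -0.001]
contact_force: [-6.2, -1.8, 8.2]
opening: 0.0207
grip_force: 39.5
```

```bash
python3 log.py
```

```text
t4.20 turn 0.295 r 52.3mm push 3.50 radial -5.45 fz 8.17
```

arm_command --plan '[[[-0.12, -0.1, 0, 0, 0, 0], [-0.24, -0.2, 0, 0, 0, 0], [-0.37, -0.29, 0, 0, 0, 0], [-0.5, -0.38, 0, 0, 0, 0], [-0.63, -0.46, 0, 0, 0, 0]]]'

```text
t: 4.62
tool_pos: [0.5347, -0.0167, 0.2777]
tool_rot: [0.001, -3.139, 0.0]
contact_force: [-6.2, -2.2, 8.3]
opening: 0.0211
grip_force: 39.5
```

```bash
python3 log.py
```

```text
t4.62 turn 0.447 r 52.4mm push 4.06 radial -5.11 fz 8.34
```

arm_command --plan '[[[-0.13, -0.08, 0, 0, 0, 0], [-0.27, -0.16, 0, 0, 0, 0], [-0.41, -0.23, 0, 0, 0, 0], [-0.55, -0.3, 0, 0, 0, 0], [-0.69, -0.36, 0, 0, 0, 0]]]'

```text
t: 5.03
tool_pos: [0.5416, -0.0204, 0.2777]
tool_rot: [0.0, -3.14, 0.001]
contact_force: [-5.6, -2.5, 7.0]
opening: 0.0207
grip_force: 39.5
```

```bash
python3 log.py
```

```text
t5.03 turn 0.599 r 52.4mm push 4.13 radial -4.56 fz 6.99
```

arm_command --plan '[[[-0.14, -0.06, 0, 0, 0, 0], [-0.29, -0.12, 0, 0, 0, 0], [-0.44, -0.17, 0, 0, 0, 0], [-0.59, -0.21, 0, 0, 0, 0], [-0.74, -0.26, 0, 0, 0, 0]]]'

```text
t: 5.45
tool_pos: [0.5491, -0.0231, 0.2777]
tool_rot: [0.0, -3.14, 0.001]
contact_force: [-4.6, -2.8, 7.0]
opening: 0.0206
grip_force: 39.5
```

```bash
python3 log.py
```

```text
t5.45 turn 0.750 r 52.5mm push 3.71 radial -3.83 fz 6.96
```

arm_command --plan '[[[-0.15, -0.04, 0, 0, 0, 0], [-0.3, -0.07, 0, 0, 0, 0], [-0.46, -0.1, 0, 0, 0, 0], [-0.61, -0.12, 0, 0, 0, 0], [-0.77, -0.14, 0, 0, 0, 0]]]'

```text
t: 5.87
tool_pos: [0.5569, -0.0246, 0.2777]
tool_rot: [0.0, -3.141, 0.002]
contact_force: [-4.1, -3.2, 6.0]
opening: 0.0207
grip_force: 39.4
```

```bash
python3 log.py
```

```text
t5.87 turn 0.901 r 52.5mm push 3.78 radial -3.62 fz 6.04
```

Still flat at about 4 N; carrying on.

arm_command --plan '[[[-0.16, -0.01, 0, 0, 0, 0], [-0.31, -0.02, 0, 0, 0, 0], [-0.47, -0.03, 0, 0, 0, 0], [-0.62, -0.03, 0, 0, 0, 0], [-0.78, -0.03, 0, 0, 0, 0]]]'

```text
t: 6.28
tool_pos: [0.5648, -0.0249, 0.2777]
tool_rot: [0.0, -3.141, 0.002]
contact_force: [-4.1, -3.4, 5.6]
opening: 0.0208
grip_force: 39.4
```

```bash
python3 log.py
```

```text
t6.28 turn 1.051 r 52.5mm push 4.20 radial -3.25 fz 5.60
```

arm_command --plan '[[[-0.16, 0.01, 0, 0, 0, 0], [-0.31, 0.02, 0, 0, 0, 0], [-0.47, 0.04, 0, 0, 0, 0], [-0.62, 0.06, 0, 0, 0, 0], [-0.77, 0.09, 0, 0, 0, 0]]]'

```text
t: 6.7
tool_pos: [0.5725, -0.024, 0.2777]
tool_rot: [0.0, -3.141, 0.002]
contact_force: [-2.2, -3.0, 4.6]
opening: 0.0206
grip_force: 39.4
```

```bash
python3 log.py
```

```text
t6.70 turn 1.200 r 52.5mm push 2.69 radial -2.54 fz 4.55
```

arm_command --plan '[[[-0.15, 0.03, 0, 0, 0, 0], [-0.3, 0.07, 0, 0, 0, 0], [-0.46, 0.11, 0, 0, 0, 0], [-0.6, 0.15, 0, 0, 0, 0], [-0.75, 0.2, 0, 0, 0, 0]]]'

```text
t: 7.12
tool_pos: [0.5801, -0.022, 0.2778]
tool_rot: [-0.0, 3.142, -0.001]
contact_force: [-3.4, -3.1, 5.2]
opening: 0.0206
grip_force: 39.4
```

```bash
python3 log.py
```

```text
t7.12 turn 1.349 r 52.5mm push 4.25 radial -1.77 fz 5.19
```

arm_command --plan '[[[-0.15, 0.05, 0, 0, 0, 0], [-0.29, 0.11, 0, 0, 0, 0], [-0.43, 0.18, 0, 0, 0, 0], [-0.57, 0.24, 0, 0, 0, 0], [-0.71, 0.31, 0, 0, 0, 0]]]'

```text
t: 7.53
tool_pos: [0.5872, -0.0188, 0.2777]
tool_rot: [-0.0, 3.141, -0.001]
contact_force: [-2.5, -2.6, 5.2]
opening: 0.0209
grip_force: 39.4
```

```bash
python3 log.py
```

```text
t7.53 turn 1.497 r 52.5mm push 3.42 radial -1.13 fz 5.23
```

arm_command --plan '[[[-0.14, 0.08, 0, 0, 0, 0], [-0.27, 0.15, 0, 0, 0, 0], [-0.4, 0.24, 0, 0, 0, 0], [-0.53, 0.33, 0, 0, 0, 0], [-0.66, 0.42, 0, 0, 0, 0]]]'

```text
t: 7.95
tool_pos: [0.5938, -0.0146, 0.2777]
tool_rot: [-0.0, 3.141, -0.001]
contact_force: [-2.7, -3.6, 5.0]
opening: 0.0209
grip_force: 39.4
```

```bash
python3 log.py
```

```text
t7.95 turn 1.646 r 52.5mm push 4.27 radial -1.30 fz 5.03
```

arm_command --plan '[[[-0.12, 0.1, 0, 0, 0, 0], [-0.24, 0.19, 0, 0, 0, 0], [-0.36, 0.3, 0, 0, 0, 0], [-0.48, 0.4, 0, 0, 0, 0], [-0.59, 0.51, 0, 0, 0, 0]]]'

```text
t: 8.37
tool_pos: [0.5993, -0.0099, 0.2777]
tool_rot: [0.0, -3.14, 0.003]
contact_force: [-5.4, -4.9, 6.7]
opening: 0.021
grip_force: 39.5
```

```bash
python3 log.py
```

```text
t8.37 turn 1.786 r 52.5mm push 7.26 radial 0.28 fz 6.66
```

arm_command --plan '[[[-0.05, 0.06, 0, 0, 0, 0], [-0.11, 0.11, 0, 0, 0, 0], [-0.16, 0.17, 0, 0, 0, 0], [-0.21, 0.23, 0, 0, 0, 0]]]'

```text
t: 8.7
tool_pos: [0.6014, -0.0077, 0.2777]
tool_rot: [0.0, -3.14, 0.004]
contact_force: [-6.4, -6.4, 6.2]
opening: 0.0209
grip_force: 39.5
```

```bash
python3 log.py
```

```text
t8.70 turn 1.842 r 52.4mm push 9.06 radial 0.40 fz 6.22
```

arm_command --plan '[[[-0.05, 0.06, 0, 0, 0, 0], [-0.1, 0.12, 0, 0, 0, 0], [-0.15, 0.18, 0, 0, 0, 0], [-0.2, 0.24, 0, 0, 0, 0]]]'

```text
t: 9.03
tool_pos: [0.6033, -0.0055, 0.2777]
tool_rot: [-0.0, -3.139, 0.004]
contact_force: [-5.6, -6.4, 7.9]
opening: 0.0211
grip_force: 39.5
```

```bash
python3 log.py
```

```text
t9.03 turn 1.899 r 52.4mm push 8.53 radial 0.30 fz 7.85
```

arm_command --plan '[[[-0.05, 0.06, 0, 0, 0, 0], [-0.1, 0.12, 0, 0, 0, 0], [-0.14, 0.19, 0, 0, 0, 0], [-0.19, 0.25, 0, 0, 0, 0]]]'

```text
t: 9.37
tool_pos: [0.6052, -0.0029, 0.2777]
tool_rot: [0.0, -3.14, 0.004]
contact_force: [-6.4, -6.7, 7.6]
opening: 0.0211
grip_force: 39.5
```

```bash
python3 log.py
```

```text
t9.37 turn 1.959 r 52.4mm push 9.19 radial 1.28 fz 7.56
```

arm_command --plan '[[[-0.04, 0.06, 0, 0, 0, 0], [-0.09, 0.13, 0, 0, 0, 0], [-0.13, 0.19, 0, 0, 0, 0], [-0.17, 0.26, 0, 0, 0, 0]]]'

```text
t: 9.7
tool_pos: [0.607, -0.0004, 0.2777]
tool_rot: [-0.0, -3.14, 0.004]
contact_force: [-6.0, -6.0, 6.6]
opening: 0.0206
grip_force: 39.5
```

```bash
python3 log.py
```

```text
t9.70 turn 2.019 r 52.4mm push 8.26 radial 1.91 fz 6.63
```

arm_command --plan '[[[-0.04, 0.07, 0, 0, 0, 0], [-0.08, 0.13, 0, 0, 0, 0], [-0.12, 0.2, 0, 0, 0, 0], [-0.15, 0.27, 0, 0, 0, 0]]]'

```text
t: 10.03
tool_pos: [0.6085, 0.0024, 0.2777]
tool_rot: [-0.0, -3.14, 0.004]
contact_force: [-5.2, -6.0, 6.9]
opening: 0.021
grip_force: 39.4
```

```bash
python3 log.py
```

```text
t10.03 turn 2.080 r 52.4mm push 7.77 radial 1.65 fz 6.87
```

arm_command --plan '[[[-0.04, 0.07, 0, 0, 0, 0], [-0.07, 0.14, 0, 0, 0, 0], [-0.11, 0.21, 0, 0, 0, 0], [-0.14, 0.28, 0, 0, 0, 0]]]'

```text
t: 10.37
tool_pos: [0.61, 0.0054, 0.2777]
tool_rot: [-0.0, -3.14, 0.003]
contact_force: [-5.2, -5.0, 6.4]
opening: 0.0209
grip_force: 39.4
```

```bash
python3 log.py
```

```text
t10.37 turn 2.143 r 52.3mm push 6.73 radial 2.54 fz 6.39
```

arm_command --plan '[[[-0.03, 0.07, 0, 0, 0, 0], [-0.06, 0.14, 0, 0, 0, 0], [-0.09, 0.21, 0, 0, 0, 0], [-0.11, 0.29, 0, 0, 0, 0]]]'

```text
t: 10.7
tool_pos: [0.6112, 0.0084, 0.2777]
tool_rot: [-0.0, -3.141, 0.002]
contact_force: [-2.5, -4.0, 4.9]
opening: 0.0211
grip_force: 39.4
```

```bash
python3 log.py
```

```text
t10.70 turn 2.205 r 52.2mm push 4.64 radial 0.86 fz 4.85
```

arm_command --plan '[[[-0.03, 0.07, 0, 0, 0, 0], [-0.06, 0.15, 0, 0, 0, 0], [-0.09, 0.22, 0, 0, 0, 0], [-0.11, 0.3, 0, 0, 0, 0]]]'

```text
t: 11.03
tool_pos: [0.6123, 0.0117, 0.2777]
tool_rot: [-0.0, -3.141, 0.001]
contact_force: [-4.1, -3.0, 5.4]
opening: 0.0208
grip_force: 39.4
```

```bash
python3 log.py
```

```text
t11.03 turn 2.271 r 52.2mm push 4.11 radial 3.04 fz 5.41
```

arm_command --plan '[[[0, 0, 0, 0, 0, 0], [0, 0, 0, 0, 0, 0], [0, 0, 0, 0, 0, 0], [0, 0, 0, 0, 0, 0], [0, 0, 0, 0, 0, 0], [0, 0, 0, 0, 0, 0], [0, 0, 0, 0, 0, 0], [0, 0, 0, 0, 0, 0]]]' --gripper -1

```text
t: 11.7
tool_pos: [0.6123, 0.012, 0.2772]
tool_rot: [-0.0, 3.142, 0.0]
contact_force: [-0.2, -0.3, -0.6]
opening: 0.0852
grip_force: 0.0
```

arm_command --plan '[[[0, 0, -1, 0, 0, 0], [0, 0, -3, 0, 0, 0], [0, 0, -5, 0, 0, 0], [0, 0, -7, 0, 0, 0], [0, 0, -9, 0, 0, 0], [2, 1, -11, 0, 0, 0], [4.8, 1.6, -13, 0, 0, 0], [4.8, 1.6, -15, 0, 0, 0], [4.8, 1.6, -15, 0, 0, 0], [4.8, 1.6, -15, 0, 0, 0]]]'

```text
t: 12.53
tool_pos: [0.5644, 0.028, 0.4294]
tool_rot: [-0.0, 3.137, -0.001]
contact_force: [0.3, 0.2, -0.6]
opening: 0.0857
grip_force: 0.0
```

```bash
python3 s.py
python3 - <<'E'
from h import *
c=calibration("wrist");p,d=get_image("wrist");cv2.imwrite("pics/w3.png",p)
for k,z in(("y",.109),("r",.1355)):
    for b in blob(p,k):print(k,b,onplane(c,*b[1],z).round(4))
E
```

```text
12.5333 [0.5644 0.028  0.4294] [-0.08 -0.1   1.73 -0.    1.52 -1.65] [ 0.33  0.23 -0.59]
[[-1.    -0.     0.005]
 [-0.     1.    -0.   ]
 [-0.005 -0.    -1.   ]]
y (np.int32(454), array([257.3,  94.8]), array([239,  75,  47,  37], dtype=int32)) [ 0.4934 -0.0211  0.109 ]
y (np.int32(878), array([427.9, 170.1]), array([411, 154,  35,  33], dtype=int32)) [0.5553 0.1216 0.109 ]
y (np.int32(103), array([274.2, 280.5]), array([263, 278,  24,   6], dtype=int32)) [ 0.6641 -0.0146  0.109 ]
y (np.int32(110), array([363.6, 280. ]), array([352, 278,  24,   5], dtype=int32)) [0.6636 0.071  0.109 ]
r (np.int32(34), array([316.9,  34.3]), array([313,  32,   9,   5], dtype=int32)) [0.4522 0.0268 0.1355]
r (np.int32(249), array([299.7, 242.3]), array([288, 233,  24,  23], dtype=int32)) [0.6106 0.0121 0.1355]
```

View pics/w3.png

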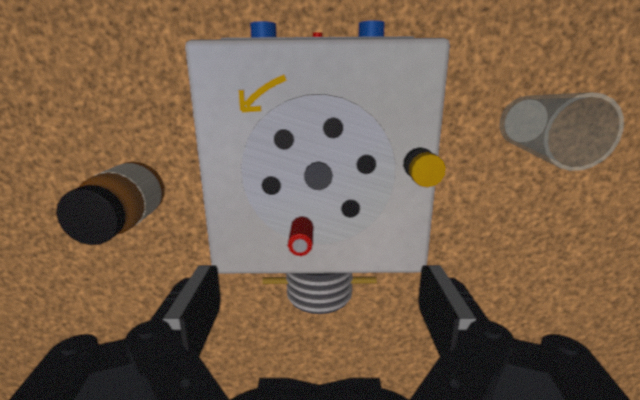

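The knob stayed at the release point (top at (300,242)), and the plunger is up at (428,170). Next I press with shut fingers.

arm_command --plan '[[[0.3, 3, 0, 0, 0, 0], [0.6, 6, 1, 0, 0, 0], [0.9, 9.3, 2, 0, 0, 0], [0.9, 9.3, 4, 0, 0, 0], [0.9, 9.3, 6, 0, 0, 0], [0.9, 9.3, 8, 0, 0, 0], [0.9, 9.3, 10, 0, 0, 0], [0.9, 9.3, 11.5, 0, 0, 0], [0.9, 9.3, 12.5, 0, 0, 0], [0.9, 9.3, 13, 0, 0, 0], [0.9, 9.3, 13, 0, 0, 0], [0.9, 9.3, 13, 0, 0, 0]]]' --gripper 1

```text
t: 13.58
tool_pos: [0.5556, 0.1209, 0.2972]
tool_rot: [-0.0, -3.141, 0.0]
contact_force: [-0.0, -1.1, 1.0]
opening: -0.0002
grip_force: 0.0
```

```bash
python3 s.py
python3 - <<'E'
from h import *
p,d=get_image("wrist");cv2.imwrite("pics/w4.png",p)
E
```

```text
13.5833 [0.5556 0.1209 0.2972] [ 0.08  0.01  1.84  0.    1.29 -1.49] [-0.03 -1.06  1.  ]
[[-1.  0. -0.]
 [ 0.  1. -0.]
 [ 0. -0. -1.]]
```

View pics/w4.png

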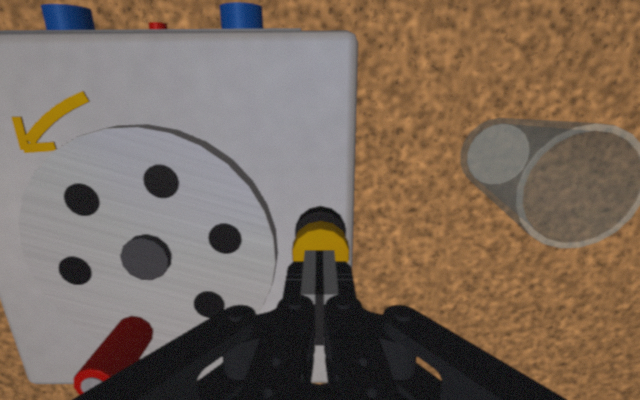

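The shut fingertips at (320,255) are centred over the yellow cap.

arm_command --plan '[[[0, 0, 0.5, 0, 0, 0], [0, 0, 0.9, 0, 0, 0], [0, 0, 1.2, 0, 0, 0], [0, 0, 1.3, 0, 0, 0], [0, 0, 1.4, 0, 0, 0], [0, 0, 1.5, 0, 0, 0], [0, 0, 1.6, 0, 0, 0], [0, 0, 1.7, 0, 0, 0]]]'

```text
t: 14.3
tool_pos: [0.5553, 0.121, 0.2806]
tool_rot: [0.0, -3.141, 0.0]
contact_force: [-2.8, -0.8, 1.7]
opening: 0.0002
grip_force: 1.3
```

arm_command --plan '[[[0, 0, 0.05, 0, 0, 0], [0, 0, 0.1, 0, 0, 0], [0, 0, 0.15, 0, 0, 0]]]'

```text
t: 14.55
tool_pos: [0.5553, 0.121, 0.2788]
tool_rot: [-0.0, 3.142, -0.0]
contact_force: [-1.0, 0.1, 2.3]
opening: 0.0003
grip_force: 1.3
```

arm_command --plan '[[[0, 0, 0.04, 0, 0, 0], [0, 0, 0.08, 0, 0, 0]]]'

```text
t: 14.72
tool_pos: [0.5553, 0.121, 0.2779]
tool_rot: [-0.0, 3.142, 0.0]
contact_force: [-0.9, 0.2, 2.3]
opening: -0.0
grip_force: 1.3
```

arm_command --plan '[[[0, 0, 0.04, 0, 0, 0], [0, 0, 0.08, 0, 0, 0]]]'

```text
t: 14.88
tool_pos: [0.5553, 0.121, 0.2771]
tool_rot: [-0.0, 3.141, 0.0]
contact_force: [-2.1, -0.2, 3.5]
opening: 0.0002
grip_force: 1.3
```

arm_command --plan '[[[0, 0, 0.04, 0, 0, 0], [0, 0, 0.08, 0, 0, 0]]]'

```text
t: 15.05
tool_pos: [0.5553, 0.121, 0.2763]
tool_rot: [-0.0, 3.142, 0.0]
contact_force: [-1.1, 1.1, 1.5]
opening: -0.0
grip_force: 1.3
```

arm_command --plan '[[[0, 0, 0.03, 0, 0, 0], [0, 0, 0.06, 0, 0, 0]]]'

```text
t: 15.22
tool_pos: [0.5553, 0.121, 0.2757]
tool_rot: [0.0, -3.142, 0.0]
contact_force: [-1.7, -1.2, 2.5]
opening: 0.0
grip_force: 1.3
```

Past the 4 mm metal stop with only about 3 N, so the pocket is below.

arm_command --plan '[[[0, 0, 0.05, 0, 0, 0], [0, 0, 0.1, 0, 0, 0], [0, 0, 0.15, 0, 0, 0], [0, 0, 0.2, 0, 0, 0], [0, 0, 0.25, 0, 0, 0], [0, 0, 0.3, 0, 0, 0]]]'

```text
t: 15.72
tool_pos: [0.5553, 0.121, 0.2727]
tool_rot: [-0.0, 3.142, 0.0]
contact_force: [-0.4, -0.4, 2.5]
opening: 0.0001
grip_force: 1.3
```

arm_command --plan '[[[0, 0, 0.04, 0, 0, 0], [0, 0, 0.08, 0, 0, 0]]]'

```text
t: 15.88
tool_pos: [0.5553, 0.121, 0.2719]
tool_rot: [0.0, -3.142, 0.0]
contact_force: [-1.2, -0.1, 2.2]
opening: 0.0001
grip_force: 1.3
```

arm_command --plan '[[[0, 0, 0.03, 0, 0, 0], [0, 0, 0.06, 0, 0, 0]]]'

```text
t: 16.05
tool_pos: [0.5553, 0.121, 0.2713]
tool_rot: [-0.0, 3.142, 0.0]
contact_force: [-1.0, 0.5, 2.3]
opening: 0.0001
grip_force: 1.3
```

arm_command --plan '[[[0, 0, 0.02, 0, 0, 0], [0, 0, 0.04, 0, 0, 0]]]'

```text
t: 16.22
tool_pos: [0.5553, 0.121, 0.2709]
tool_rot: [-0.0, 3.142, 0.0]
contact_force: [-0.7, -0.7, 2.8]
opening: 0.0001
grip_force: 1.3
```

arm_command --plan '[[[0, 0, 0.02, 0, 0, 0], [0, 0, 0.04, 0, 0, 0]]]'

```text
t: 16.38
tool_pos: [0.5553, 0.121, 0.2705]
tool_rot: [0.0, -3.142, 0.0]
contact_force: [-0.6, 0.9, 2.6]
opening: -0.0002
grip_force: 1.3
```

Small steps on until the end stop is felt.

arm_command --plan '[[[0, 0, 0.02, 0, 0, 0], [0, 0, 0.03, 0, 0, 0]]]'

```text
t: 16.55
tool_pos: [0.5553, 0.121, 0.2704]
tool_rot: [0.0, -3.142, 0.0]
contact_force: [-2.8, -0.6, 4.7]
opening: 0.0001
grip_force: 2.2
```

arm_command --plan '[[[0, 0, 0.02, 0, 0, 0], [0, 0, 0.03, 0, 0, 0]]]'

```text
t: 16.72
tool_pos: [0.5553, 0.121, 0.2704]
tool_rot: [0.0, -3.142, 0.0]
contact_force: [-4.3, -0.5, 5.8]
opening: -0.0001
grip_force: 3.0
```

The force rises with no further motion at tip height 97.4 mm, so it is home. Retracting.

arm_command --plan '[[[0, 0, -0.5, 0, 0, 0], [0, 0, -2, 0, 0, 0], [0, 0, -4, 0, 0, 0], [0, 0, -6, 0, 0, 0], [0, 0, -8, 0, 0, 0], [0, 0, -10, 0, 0, 0], [0, 0, -12, 0, 0, 0], [0, 0, -14, 0, 0, 0], [0, 0, -15, 0, 0, 0], [0, 0, -15, 0, 0, 0], [0, 0, -15, 0, 0, 0]]]'

```text
t: 17.63
tool_pos: [0.5553, 0.121, 0.4197]
tool_rot: [-0.0, 3.141, 0.0]
contact_force: [-1.0, -1.3, -1.0]
opening: -0.0002
grip_force: 0.0
```

```bash
python3 s.py
python3 - <<'E'
from h import *
c=calibration("wrist");p,d=get_image("wrist");cv2.imwrite("pics/w5.png",p)
for k,z in(("y",.097),("r",.1355)):
    for b in blob(p,k):print(k,b,onplane(c,*b[1],z).round(4),d[int(b[1][1]),int(b[1][0])])
E
```

```text
17.6333 [0.5553 0.121  0.4197] [ 0.08 -0.09  1.73 -0.    1.5  -1.49] [-0.95 -1.29 -1.01]
[[-1.    -0.     0.001]
 [-0.     1.     0.   ]
 [-0.001  0.    -1.   ]]
y (np.int32(479), array([149.5, 107.8]), array([131,  88,  46,  37], dtype=int32)) [ 0.4932 -0.0168  0.097 ] 0.3034532
y (np.int32(808), array([319.6, 180.6]), array([304, 165,  32,  32], dtype=int32)) [0.5549 0.1219 0.097 ] 0.30289403
y (np.int32(93), array([190.6, 293.7]), array([180, 291,  23,   6], dtype=int32)) [ 0.6696 -0.0041  0.097 ] 0.3944674
y (np.int32(57), array([276.2, 293.1]), array([270, 291,  13,   5], dtype=int32)) [0.669  0.0795 0.097 ] 0.39681053
r (np.int32(42), array([215.2,  45.8]), array([211,  44,  10,   5], dtype=int32)) [0.45   0.0516 0.1355] 0.31606007
r (np.int32(251), array([186.7, 259.4]), array([174, 250,  25,  22], dtype=int32)) [0.6109 0.013  0.1355] 0.28387246
```

View pics/w5.png

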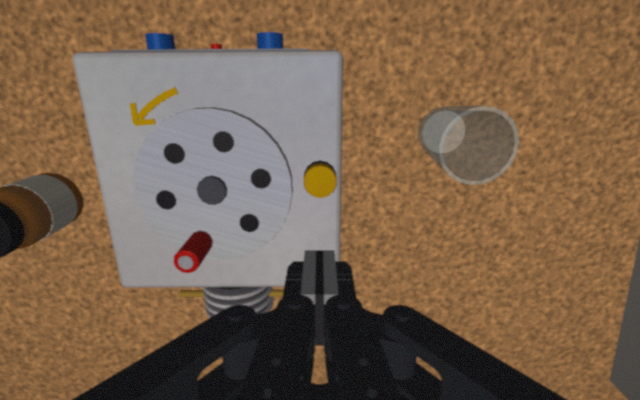

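The cap at (320,180) sits down in its collar, the knob at (187,260) has not moved, and the arm is clear.

```bash
python3 -c "from station import *;print(finish_job())"
```

```text
the job is handed in; nothing more can be done
None
```

The flywheel was turned about 2.27 rad, to within reading error of dead centre just past the resistance peak, and stayed there when released. The plunger was then pressed fully home with under 10 N, the beaker, jar and screwdriver were not touched, and the job is handed in (no verdict was returned).

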